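# Sort mould hardware into a pried-open case and a tray

### The job

Lever up the cover of the parts case with the pry blade, working under its overhanging front edge and not with the fingers, swing it right over so that it stays open, and lay the blade back down on the bench. Sort the loose mould hardware into its bins, lying flat: both hex-headed bolts in the case, the flat slotted strap in the open tray. Leave the wrench, the round bush, the steel block and the oil bottle where they are, and leave the case open.

Things in the scene. Friction and masses are not known exactly. Their poses are not given: they have to be found in the camera images.
- case: covered sheet-metal parts case, fixed to the bench: 144 (x) by 160 (y) outside, 60 high, walls and floor 4 thick, one compartment. Origin at the centre of its underside; its front, -x, faces the robot. A flat hinged cover closes it at the start. It and the tray may be on either side.
- case_cover (a joint): angle of the case's cover: 0 closed, grows as its front edge swings up and away from the robot, stops at 2.7 rad. Aluminium plate 158 by 160, 5 thick, 150 g, no handle; it falls shut below about 1.6 rad and falls open beyond.
- cover_lip (a point): middle of the cover's front edge, on the cover's underside. The cover juts 14 past the case's front wall here, over its full 160 width, 60 above the bench when closed; free below.
- cover_hinge (a point): middle of the cover's hinge line (along the case's y), on the case's far top edge 72 behind its centre, 60 above the bench.
- tray: open sheet-metal tray, fixed to the bench: 144 (x) by 160 (y) outside, 40 high, walls and floor 4 thick, one compartment. Origin at the centre of its underside.
- bolt1: steel hex-headed shoulder bolt lying on its side, 110 long: hex head 22 across flats and 18 long at its -x end, round shank 22 diameter and 72 long, then a thread 16 diameter and 20 long at its +x end. Origin on its axis at mid-length, 11 above the bench; x along the bolt.
- bolt2: steel hex-headed shoulder bolt lying on its side, 110 long: hex head 22 across flats and 18 long at its -x end, round shank 22 diameter and 72 long, then a thread 16 diameter and 20 long at its +x end. Origin on its axis at mid-length, 11 above the bench; x along the bolt.
- strap: flat steel locking strap with a round hole and a slot, 110 x 26 x 10 thick, lying flat. Origin at its centre, 5 above the bench; x along its length, z through its thickness. The slot (30 x 11) is centred 30 towards +x, the 11 hole 40 towards -x; the middle is solid.
- pry: pry blade, 180 long, 160 g, lying on the bench: black bar handle 95 long, 20 wide, 22 high, running from x = -90 to +5 of its origin, and a flat steel blade 22 wide, 4 thick, from +5 to +90, its mid-plane 11 above the handle's underside. Origin on the underside at mid-length; x points to the blade's tip, z up.
- pry_tip (a point): middle of the pry blade's end edge, at mid-thickness, 90 ahead of the pry blade's origin and 11 above its underside.
- wrench: steel wrench 180 long lying on the bench, a bystander; origin under its middle, x along it.
- bush: short steel guide bush standing on end among the parts, 40 outside diameter, 25 bore, 30 high, a bystander; origin at the centre of its underside.
- insert: steel mould insert block 60 x 50 x 20 with a round boss 36 across on top, 28 high in all, a bystander among the parts; origin at the centre of its underside.
- oil: white oil bottle, 40 diameter, 150 tall, standing between the case and the tray, a bystander; origin at the centre of its underside.
There are look-alikes about, which are no part of the job. Of the things like the pry, leave any that is blue, purple or yellow; of the rest the larger one is meant.

How it is judged:
By the outcome, as a careful person would: the job done as asked, in the order asked, and still so for the second after the job is handed in, with the robot touching nothing.
It also fails if it takes over 72 s, if anything falls off the work surface, if the arm or the gripper's body presses on something with over 40 N, if the wrist force passes 120 N, or if a joint passes its speed limit or range.

### The arm

A 6-joint arm with a two-finger parallel gripper is mounted at the origin on the work surface. World frame = base frame: x ahead of the robot, y to its left, z up, the work surface at z = 0. Lengths are in m, angles in rad, forces in N, time in s.
With the tool pointing down it reaches from about 0.225 to 0.875 m from the base axis. Payload 3.4 kg.
Tool frame: the origin (TCP) lies at the very end of the fingers, on their centre line; the grasp point (between the pads) lies manip.grip_point_offset behind it (manip.grip_point_offset is the distance from the TCP to the grasp point, in m); z points along the fingers, y is the line along which they close (so a half turn about z gives the same grasp; the last joint's range is limited). The gripper opens to 85 mm and grips with 20 to 120 N. Pads are 22 mm wide; open, the fingers measure 114 mm over their backs; the gripper's body (76 mm by 85 mm) begins 54 mm behind the grasp point. The pads swing forward as they close: fully open they stand 13 mm farther back than shut.
Start: joints at [1.098, 0.276, 1.505, -0, 1.361, -0.121], TCP at [0.198, 0.54, 0.231] pointing down, gripper open.
Joint ranges: [-2.89, 2.89], [-0.75, 2.08], [0.22, 2.7], [-1.18, 4.32], [0.11, 2.71], [-2.7, 2.7]. Speed limits (rad/s): [2.57, 2.57, 3.14, 3.14, 3.14, 3.14].

### API

Orientations are given as a unit quaternion [w, x, y, z].
In Python, from rig import manip gives the robot as it stands.
- The arm moves only by the shell command python3 -m pendant 'ROWS' [FORCE]. ROWS is JSON, a list of rows, each an object of numbers: "jaw": the opening, from -1 (shut) to 1 (fully open); "tx", "ty", "tz": the shift along the world's x, y, z in cm; "ax", "ay", "az": the turn, a rotation vector about the world's x, y, z in degrees. In form: [{"jaw": .., "tx": .., "ty": .., "tz": .., "ax": .., "ay": .., "az": ..}, ...]. A call has 1 to 10 rows; each row is the pose to reach, as a shift and turn from the pose commanded when the call began; what a row does not reach only later rows make up. A row lasts 1/8 s, in which the tool goes at most 62.5 mm and 10.7 degrees, less where a joint would pass 70% of its speed; a pose out of reach is approached as far as the arm can. A call with a gripper value outside its range is refused whole. The fingers move at their own pace and stop on an object; FORCE is the grip in N (left out, the last holds). Time passes only in rows, so rows that repeat a pose let the fingers close. It gives the time, the measured TCP pose, the force, the opening and the grip force at its end, in the units of the state.
- manip.get_state(): the state, without advancing time (a new reading comes with each control period).
- manip.get_image(name): name is "scene" or "top"; returns a dict with "pixels" (400x640x3 uint8, blue, green, red), "depth" (400x640 float32, m along the optical axis (not along the pixel's ray), 0 where there is no reading), "fx", "fy", "cx", "cy" (pixels), "pose" (4x4, takes a point from camera to world coordinates). Camera axes: x right, y down, z forward; pixel columns grow to the right and rows downward; lengths in m; the calibration is good to about 2 mm. A picture is of the moment at which its call begins.
- manip.sign_off(): hands the job in; it is judged then, once.
The state is a dict: "clock": time; "qpos": joint angles; "qd": joint speeds; "effort": joint torques, N m; "position": TCP position; "ee_rot": TCP orientation; "contact_force": force on the tool from outside, world axes, zero at the start; "moment": the same for the moment, N m; "width": finger opening in m; "gripper_force": force on a finger pad.
Only numpy, scipy, OpenCV 4.12 (cv2) and the standard library are available. Lean on these libraries where they do the work, as an engineer would, in place of code of your own. Each camera call takes 0.05 s, during which the arm holds its last target. There are 200 camera calls.

## Working session

There is one attempt and no reset: what is moved stays moved. The work goes in short steps, Python scripts to look and compute and a shell command to move; the robot and the scene stay as the last step left them, time stands still between calls to the robot, and variables do not carry over. Pictures are saved under pics/ and viewed, at most 12 in all, crops included, and the job is handed in when it is done.

```bash
mkdir -p pics; ls
python3 - <<'E'
from rig import manip
import cv2,numpy as np
for n in("top","scene"):
    d=manip.get_image(n);cv2.imwrite(f"pics/{n}0.png",d["pixels"]);np.savez(f"{n}0.npz",**d)
    print(n,d["fx"],d["fy"],d["cx"],d["cy"],np.round(d["pose"],4).tolist())
s=manip.get_state();print(s,manip.grip_point_offset)
E
```

```text
pics
top 423.0430521657044 423.0430521657044 319.8924876787314 211.35436172920583 [[-0.0203, -0.9915, 0.1285, 0.3378], [-0.9998, 0.02, -0.0035, 0.0794], [0.0009, -0.1286, -0.9917, 1.2267], [0.0, 0.0, 0.0, 1.0]]
scene 401.39320182340316 401.39320182340316 320.1317297402556 199.6670451379186 [[-0.3774, 0.5042, -0.7768, 1.3175], [0.9258, 0.1856, -0.3293, 0.4297], [-0.0218, -0.8434, -0.5368, 0.6411], [0.0, 0.0, 0.0, 1.0]]
{'clock': 0.1, 'qpos': array([ 1.09798453e+00,  2.76526490e-01,  1.50598917e+00,  1.10793113e-06,
        1.36072320e+00, -1.21007552e-01]), 'qd': array([ 0.00084425, -0.00160807, -0.00306685, -0.00182372, -0.00056481,
       -0.00118213]), 'effort': array([ 2.06370118e-03, -4.17696726e+01, -2.46405834e+01, -1.94347290e-04,
        5.81243687e-03, -7.02581332e-06]), 'position': array([0.1979335 , 0.53935774, 0.23053615]), 'ee_rot': array([-2.41329970e-04,  1.74996467e-01,  9.84568717e-01, -7.86928539e-04]), 'contact_force': array([-0.29090033, -0.01326421, -0.74375736]), 'moment': array([ 0.01047812,  0.00418681, -0.02477016]), 'gripper_force': 0.0, 'width': 0.08556233381883706} 0.0187
```

View pics/top0.png

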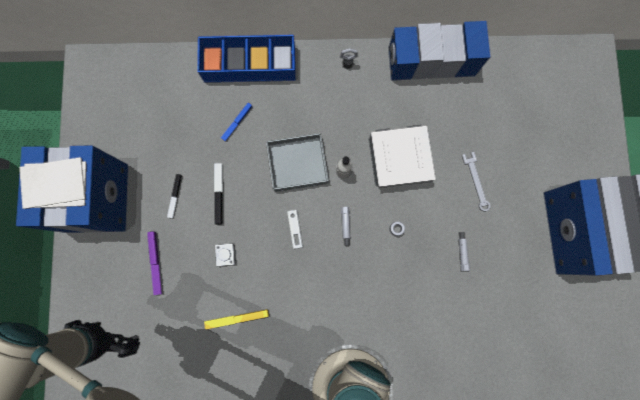

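View pics/scene0.png

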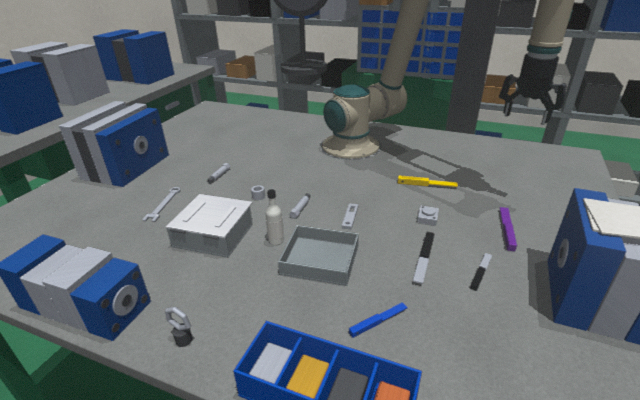

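Pry-like things in the top view: blue (237,122), purple (154,263) and yellow (236,319) are excluded. That leaves two black/steel ones, short (175,196) and long (219,194). I choose the larger one at (219,194), tip up (+x). The bolts are at (346,225) and (464,251), the strap at (294,229), the case at (403,156), the tray at (298,162) and the oil at (345,165).

```bash
cat > h.py <<'E'
import numpy as np,cv2
from rig import manip
def ray(d,u,v,z):
    p=np.stack([(np.asarray(u,float)-d["cx"])/d["fx"],(np.asarray(v,float)-d["cy"])/d["fy"],np.ones(np.shape(u))],-1)
    P=np.asarray(d["pose"]);r=p@P[:3,:3].T;o=P[:3,3]
    return o+r*((z-o[2])/r[...,2])[...,None]
def proj(d,X):
    P=np.linalg.inv(np.asarray(d["pose"]));c=P[:3,:3]@np.asarray(X,float)+P[:3,3]
    return d["cx"]+d["fx"]*c[0]/c[2],d["cy"]+d["fy"]*c[1]/c[2]
def rect(d,win,z,mode="diff",thr=28):
    u0,v0,u1,v1=win;im=np.asarray(d["pixels"])[v0:v1,u0:u1].astype(int)
    bg=np.median(im.reshape(-1,3),0);g=im-bg
    m=(abs(g).max(2)>thr) if mode=="diff" else (g.mean(2)>thr) if mode=="bright" else (g.mean(2)<-thr)
    n,l,s,c=cv2.connectedComponentsWithStats(cv2.morphologyEx(m.astype(np.uint8),cv2.MORPH_CLOSE,np.ones((3,3))))
    k=1+np.argmax(s[1:,4]);v,u=np.nonzero(l==k)
    X=ray(d,u+u0,v+v0,z)[:,:2]
    (cx,cy),(w,h),a=cv2.minAreaRect((X*1000).astype(np.float32))
    if w<h:w,h,a=h,w,a+90
    return np.round([cx,cy,w,h,(a+90)%180-90],1),len(u)
E
cat > m.py <<'E'
from h import *
d=dict(np.load("top0.npz"))
for n,w,z,mode,t in [("pry",(205,155,232,232),.013,"diff",28),("pryblk",(205,155,232,232),.018,"dark",28),("prysmall",(160,165,190,225),.01,"diff",28),
 ("bolt1",(332,198,362,252),.014,"bright",18),("bolt2",(450,224,480,278),.014,"bright",18),("strap",(282,200,308,256),.008,"bright",18),
 ("case",(358,112,446,196),.065,"bright",40),("tray",(258,126,336,198),.04,"diff",25)]:
    print(n,rect(d,w,z,mode,t))
im=np.asarray(d["pixels"])
a=cv2.resize(im[150:290,150:320],None,fx=4.7,fy=4.2,interpolation=2)[:590]
b=cv2.resize(im[110:290,320:500],(590,590),interpolation=2)
cv2.imwrite("pics/c1.png",cv2.resize(im[120:280,200:490],(800,441),interpolation=2))
dep=np.asarray(d["depth"]);v,u=np.mgrid[0:400,0:640]
P=np.asarray(d["pose"]);Z=(np.stack([(u-d["cx"])/d["fx"]*dep,(v-d["cy"])/d["fy"]*dep,dep],-1)@P[:3,:3].T+P[:3,3])
def mr(lo,hi,w):
    u0,v0,u1,v1=w;Q=Z[v0:v1,u0:u1].reshape(-1,3);Q=Q[(Q[:,2]>lo)&(Q[:,2]<hi)]
    print(len(Q),np.median(Q[:,2]),cv2.minAreaRect((Q[:,:2]*1000).astype(np.float32)))
mr(.05,.09,(358,112,446,196));mr(.025,.05,(258,126,334,198));mr(.005,.04,(205,155,232,232));mr(.06,.2,(330,145,358,185))
E
python3 m.py
```

```text
pry (array([552.8, 368.8, 183.7,  26.3,   0.7]), 593)
pryblk (array([5.277e+02, 3.674e+02, 1.344e+02, 2.610e+01, 5.000e-01]), 347)
prysmall (array([550.5, 497.4, 130.5,  23.6, -10.6]), 346)
bolt1 (array([464.2,   3.3,  89.9,  11.6,  -1.6]), 149)
bolt2 (array([ 362.8, -333.8,   88.6,   15.4,    2.9]), 154)
strap (array([447.5, 150.1, 111.2,  29.1,   8.5]), 336)
case (array([ 642.9, -161.6,  160.2,  157. ,  -84.1]), 3085)
tray (array([630.7, 135.8, 166.4, 155.3, -82.1]), 2857)
3184 0.0642867526599844 ((645.8851928710938, -160.08255004882812), (164.93569946289062, 161.118408203125), 5.9168877601623535)
427 0.037606787033043876 ((639.50634765625, 140.17483520507812), (145.53176879882812, 159.86489868164062), 7.867026329040527)
506 0.015130176652017546 ((559.5603637695312, 370.4345703125), (216.80296325683594, 73.01429748535156), 0.6697549819946289)
201 0.10124512734702296 ((608.52294921875, 7.72235107421875), (38.01386260986328, 33.132240295410156), 76.87051391601562)
```

View pics/c1.png

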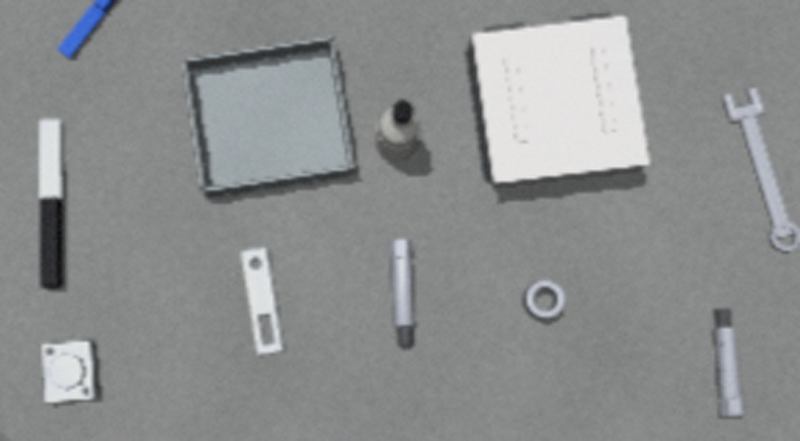

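The crop confirms the long pry: black handle end near (50,285), bright blade up to (50,120). Tray and case are clear. Moving above the handle.

```bash
python3 -m pendant '[{"jaw":0.3,"tx":31.5,"ty":-17.2,"tz":-13,"az":20.9},{"jaw":0.3,"tx":31.5,"ty":-17.2,"tz":-13,"az":20.9},{"jaw":0.3,"tx":31.5,"ty":-17.2,"tz":-13,"az":20.9},{"jaw":0.3,"tx":31.5,"ty":-17.2,"tz":-13,"az":20.9},{"jaw":0.3,"tx":31.5,"ty":-17.2,"tz":-13,"az":20.9},{"jaw":0.3,"tx":31.5,"ty":-17.2,"tz":-13,"az":20.9},{"jaw":0.3,"tx":31.5,"ty":-17.2,"tz":-18,"az":20.9},{"jaw":0.3,"tx":31.5,"ty":-17.2,"tz":-18,"az":20.9}]' 100
```

```text
invalid input at $[0]: expected keys jaw, tx, ty, tz, ax, ay, az
```

```bash
python3 -m pendant '[{"jaw":0.3,"tx":31.5,"ty":-17.2,"tz":-13,"ax":0,"ay":0,"az":20.9},{"jaw":0.3,"tx":31.5,"ty":-17.2,"tz":-13,"ax":0,"ay":0,"az":20.9},{"jaw":0.3,"tx":31.5,"ty":-17.2,"tz":-13,"ax":0,"ay":0,"az":20.9},{"jaw":0.3,"tx":31.5,"ty":-17.2,"tz":-13,"ax":0,"ay":0,"az":20.9},{"jaw":0.3,"tx":31.5,"ty":-17.2,"tz":-13,"ax":0,"ay":0,"az":20.9},{"jaw":0.3,"tx":31.5,"ty":-17.2,"tz":-13,"ax":0,"ay":0,"az":20.9},{"jaw":0.3,"tx":31.5,"ty":-17.2,"tz":-18,"ax":0,"ay":0,"az":20.9},{"jaw":0.3,"tx":31.5,"ty":-17.2,"tz":-18,"ax":0,"ay":0,"az":20.9}]' 100
```

```text
clock: 1.1
position: [0.5106, 0.3649, 0.0468]
ee_rot: [-0.005, -0.005, 1.0, -0.003]
contact_force: [-1.5, -0.3, -0.1]
width: 0.0556
gripper_force: 0.0
```

```bash
python3 -m pendant '[{"jaw":0.3,"tx":0,"ty":0,"tz":-4,"ax":0,"ay":0,"az":0},{"jaw":0.3,"tx":0,"ty":0,"tz":-4.7,"ax":0,"ay":0,"az":0},{"jaw":0.3,"tx":0,"ty":0,"tz":-4.7,"ax":0,"ay":0,"az":0},{"jaw":-1,"tx":0,"ty":0,"tz":-4.7,"ax":0,"ay":0,"az":0},{"jaw":-1,"tx":0,"ty":0,"tz":-4.7,"ax":0,"ay":0,"az":0},{"jaw":-1,"tx":0,"ty":0,"tz":-4.7,"ax":0,"ay":0,"az":0},{"jaw":-1,"tx":0,"ty":0,"tz":-4.7,"ax":0,"ay":0,"az":0}]' 100; python3 -c "
from rig import manip;s=manip.get_state();print(s['position'],s['ee_rot'],s['contact_force'],s['width'],s['gripper_force'])"
```

```text
clock: 1.98
position: [0.5139, 0.3686, 0.0063]
ee_rot: [0.001, -0.006, 1.0, 0.001]
contact_force: [-1.1, -0.2, 6.7]
width: 0.0174
gripper_force: 98.8
[0.51393383 0.36855736 0.00632443] [ 1.18305837e-03 -6.49511616e-03  9.99977785e-01  9.17983006e-04] [-1.07812363 -0.16853269  6.72010327] 0.01740048293922344 98.79333257675171
```

```bash
python3 -m pendant '[{"jaw":-1,"tx":0,"ty":0,"tz":5,"ax":0,"ay":0,"az":0},{"jaw":-1,"tx":-6,"ty":0,"tz":10,"ax":0,"ay":0,"az":0},{"jaw":-1,"tx":-12,"ty":0,"tz":11,"ax":0,"ay":0,"az":0},{"jaw":-1,"tx":-12,"ty":0,"tz":11,"ax":0,"ay":0,"az":0},{"jaw":-1,"tx":-12,"ty":0,"tz":11,"ax":0,"ay":0,"az":0}]'; python3 -m pendant '[{"jaw":-1,"tx":0,"ty":-50,"tz":0,"ax":0,"ay":0,"az":0},{"jaw":-1,"tx":0,"ty":-50,"tz":0,"ax":0,"ay":0,"az":0},{"jaw":-1,"tx":0,"ty":-50,"tz":0,"ax":0,"ay":0,"az":0},{"jaw":-1,"tx":0,"ty":-50,"tz":0,"ax":0,"ay":0,"az":0},{"jaw":-1,"tx":0,"ty":-50,"tz":0,"ax":0,"ay":0,"az":0},{"jaw":-1,"tx":0,"ty":-55.4,"tz":0,"ax":0,"ay":0,"az":5.2},{"jaw":-1,"tx":0,"ty":-55.4,"tz":0,"ax":0,"ay":0,"az":5.2},{"jaw":-1,"tx":0,"ty":-55.4,"tz":0,"ax":0,"ay":0,"az":5.2},{"jaw":-1,"tx":0,"ty":-55.4,"tz":0,"ax":0,"ay":0,"az":5.2},{"jaw":-1,"tx":0,"ty":-55.4,"tz":0,"ax":0,"ay":0,"az":5.2}]'
python3 - <<'E'
from h import *
im=[]
for n in("top","scene"):
    d=manip.get_image(n);np.savez(f"{n}1.npz",**d);im.append(d["pixels"])
cv2.imwrite("pics/a1.png",np.hstack([cv2.resize(im[0][120:340,300:520],(400,400)),cv2.resize(im[1][80:280,120:320],(400,400))]))
E
```

```text
clock: 2.6
position: [0.3928, 0.368, 0.115]
ee_rot: [0.001, -0.007, 1.0, 0.0]
contact_force: [0.2, 0.3, -1.9]
width: 0.0176
gripper_force: 98.3
clock: 3.85
position: [0.3948, -0.1922, 0.1142]
ee_rot: [0.001, -0.049, 0.999, -0.001]
contact_force: [-0.0, 0.3, -1.4]
width: 0.0175
gripper_force: 98.7
```

View pics/a1.png

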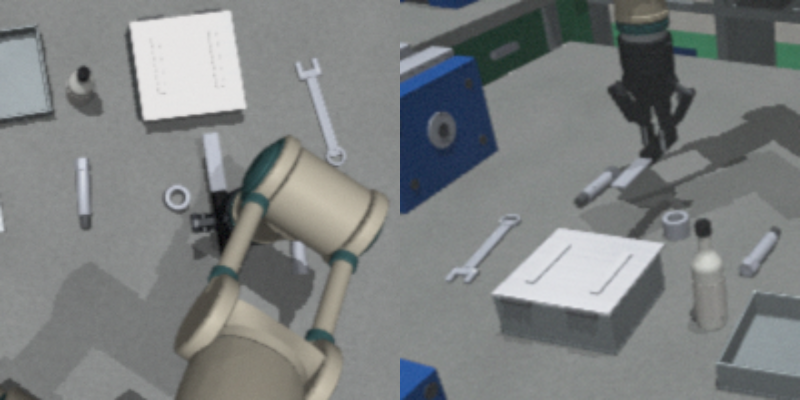

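Blade held straight, tip at about (211,133) in the left crop (top pixel ≈ (416,193)), pointing at the cover's front edge. Checking the tip's place and pitch.

Run:
```python
from h import *
d=dict(np.load("top1.npz"))
im=d["pixels"].astype(int)[188:240,404:432].mean(2);m=(im>165).astype(np.uint8)
n,l,s,c=cv2.connectedComponentsWithStats(m);k=1+np.argmax(s[1:,4]);v,u=np.nonzero(l==k)
X=ray(d,u+404,v+188,.12);(c,sz,a)=cv2.minAreaRect((X[:,:2]*1000).astype(np.float32));print(c,sz,a,len(u),X[:,0].max())
t=X[X[:,0]>X[:,0].max()-.006];print(t.mean(0))
dep=d["depth"][188:240,404:432][l==k];P=d["pose"]
W=np.stack([(u+404-d["cx"])/d["fx"]*dep,(v+188-d["cy"])/d["fy"]*dep,dep],-1)@P[:3,:3].T+P[:3,3]
print(np.polyfit(W[:,0],W[:,2],1),W[:,0].min(),W[:,0].max(),np.median(W[:,2]))
d0=dict(np.load("top0.npz"))
print(rect(d0,(385,215,412,243),.03,"diff",20), proj(d,(.523,-.179,.119)),[np.round(ray(d,*p,.065),4).tolist() for p in [(300+142*.55,120+121*.55),(300+245*.55,120+110*.55),(300+130*.55,120+21*.55),(300+232*.55,120+12*.55)]])
```

```text
(485.5921936035156, -182.64605712890625) (80.9970932006836, 21.784868240356445) 5.289007186889648 234 0.5253310780510291
[ 0.52238489 -0.17946769  0.12      ]
[-1.34692827  0.77559404] 0.337777891188457 0.5456474440369474 0.11917674511798526
(array([ 438.7, -143.4,   43.7,   42.7,   43.2]), 168) (np.float64(415.37993473924695), np.float64(193.8820160751449)) [[0.5549, -0.0886, 0.065], [0.5688, -0.2476, 0.065], [0.7138, -0.0759, 0.065], [0.7251, -0.2359, 0.065]]
```

```bash
python3 -m pendant '[{"jaw":-1,"tx":0,"ty":0,"tz":-4,"ax":0,"ay":0,"az":0},{"jaw":-1,"tx":0,"ty":0,"tz":-7.2,"ax":0,"ay":0,"az":0},{"jaw":-1,"tx":0,"ty":0,"tz":-7.2,"ax":0,"ay":0,"az":0},{"jaw":-1,"tx":2.5,"ty":0.3,"tz":-7.2,"ax":0,"ay":0,"az":0},{"jaw":-1,"tx":4,"ty":0.4,"tz":-7.2,"ax":0,"ay":0,"az":0},{"jaw":-1,"tx":4.9,"ty":0.5,"tz":-7.2,"ax":0,"ay":0,"az":0},{"jaw":-1,"tx":4.9,"ty":0.5,"tz":-7.2,"ax":0,"ay":0,"az":0},{"jaw":-1,"tx":4.9,"ty":0.5,"tz":-7.2,"ax":0,"ay":0,"az":0}]'
python3 - <<'E'
from h import *
d=manip.get_image("scene");im=d["pixels"]
print(proj(d,(.573,-.173,.047)),proj(d,(.562,-.168,.06)))
cv2.imwrite("pics/a2.png",cv2.resize(im[130:280,130:330],(800,600),interpolation=2))
E
```

```text
clock: 4.95
position: [0.4414, -0.1809, 0.0423]
ee_rot: [-0.001, -0.052, 0.999, 0.0]
contact_force: [-0.3, -0.6, -1.5]
width: 0.0171
gripper_force: 98.7
(np.float64(223.40171741429958), np.float64(204.73803469288626)) (np.float64(226.50729538027986), np.float64(199.0299990250946))
```

View pics/a2.png

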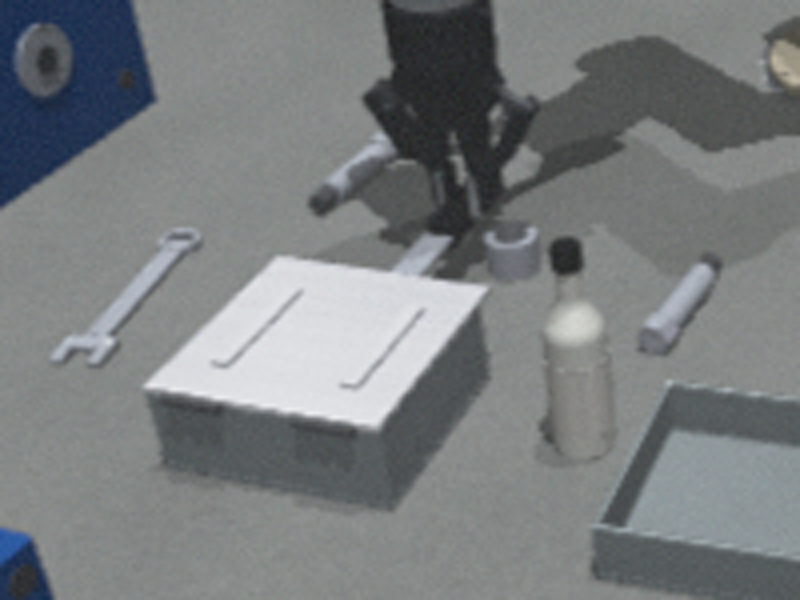

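The blade (crop 420,255) runs under the cover's front edge at (405,270). Lifting along the arc.

```bash
python3 -m pendant '[{"jaw":-1,"tx":0.1,"ty":0,"tz":1.3,"ax":0,"ay":0,"az":0},{"jaw":-1,"tx":0.2,"ty":0,"tz":2.6,"ax":0,"ay":0,"az":0},{"jaw":-1,"tx":0.4,"ty":0,"tz":4,"ax":0,"ay":0,"az":0},{"jaw":-1,"tx":0.7,"ty":0.1,"tz":5.5,"ax":0,"ay":0,"az":0},{"jaw":-1,"tx":1.2,"ty":0.1,"tz":6.9,"ax":0,"ay":0,"az":0},{"jaw":-1,"tx":1.8,"ty":0.2,"tz":8.2,"ax":0,"ay":0,"az":0},{"jaw":-1,"tx":1.8,"ty":0.2,"tz":8.2,"ax":0,"ay":0,"az":0}]' 110
python3 - <<'E'
from h import *
d=manip.get_image("scene");im=d["pixels"]
cv2.imwrite("pics/a3.png",cv2.resize(im[90:270,130:330],(600,540),interpolation=2))
E
```

```text
clock: 5.88
position: [0.4615, -0.1798, 0.1259]
ee_rot: [0.002, -0.052, 0.999, -0.001]
contact_force: [0.0, -0.0, -2.4]
width: 0.0175
gripper_force: 111.1
```

View pics/a3.png

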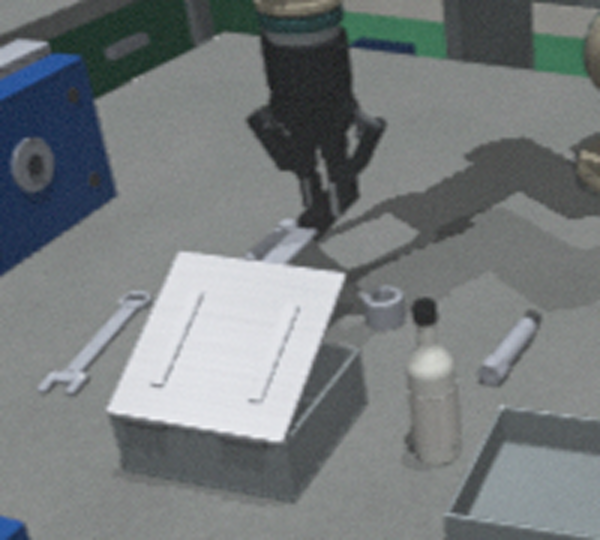

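The cover is up about 30° on the blade (front edge at (260,262) in the crop). Continuing over the top.

```bash
python3 -m pendant '[{"jaw":-1,"tx":1.7,"ty":0.2,"tz":2.4,"ax":0,"ay":0,"az":0},{"jaw":-1,"tx":3.8,"ty":0.4,"tz":4.5,"ax":0,"ay":0,"az":0},{"jaw":-1,"tx":6.3,"ty":0.6,"tz":6.1,"ax":0,"ay":0,"az":0},{"jaw":-1,"tx":9,"ty":0.9,"tz":7,"ax":0,"ay":0,"az":0},{"jaw":-1,"tx":11.9,"ty":1.2,"tz":7.2,"ax":0,"ay":0,"az":0},{"jaw":-1,"tx":13.3,"ty":1.4,"tz":7.2,"ax":0,"ay":0,"az":0},{"jaw":-1,"tx":15.5,"ty":1.6,"tz":7.2,"ax":0,"ay":0,"az":0},{"jaw":-1,"tx":17.7,"ty":1.8,"tz":6.9,"ax":0,"ay":0,"az":0},{"jaw":-1,"tx":18.5,"ty":1.8,"tz":6.7,"ax":0,"ay":0,"az":0},{"jaw":-1,"tx":18.5,"ty":1.8,"tz":6.7,"ax":0,"ay":0,"az":0}]' 110
python3 - <<'E'
from h import *
d=manip.get_image("scene");im=d["pixels"]
cv2.imwrite("pics/a4.png",cv2.resize(im[90:290,100:320],(550,500),interpolation=2))
E
```

```text
clock: 7.18
position: [0.6444, -0.1611, 0.1903]
ee_rot: [-0.001, -0.052, 0.999, 0.0]
contact_force: [-0.4, -0.9, -1.7]
width: 0.0174
gripper_force: 111.1
```

View pics/a4.png

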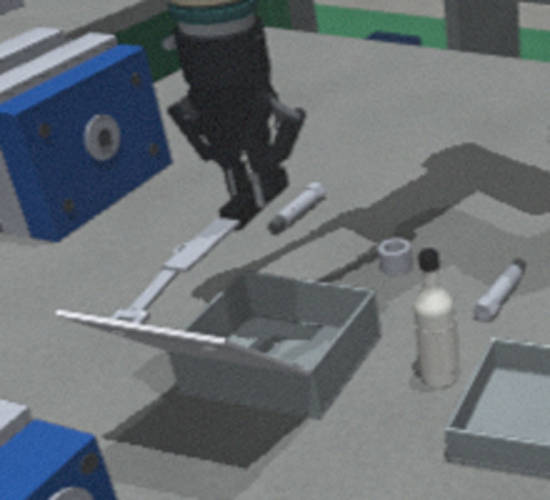

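The cover lies fully open behind the case (edge (60,315) to (310,370) in the crop). Returning the blade to its old place.

```bash
python3 -m pendant '[{"jaw":-1,"tx":-25.2,"ty":-2.5,"tz":0,"ax":0,"ay":0,"az":0},{"jaw":-1,"tx":-25.2,"ty":-2.5,"tz":0,"ax":0,"ay":0,"az":0},{"jaw":-1,"tx":-25.2,"ty":-2.5,"tz":0,"ax":0,"ay":0,"az":0},{"jaw":-1,"tx":-25.2,"ty":-2.5,"tz":0,"ax":0,"ay":0,"az":0},{"jaw":-1,"tx":-25.2,"ty":-2.5,"tz":0,"ax":0,"ay":0,"az":0}]'; python3 -m pendant '[{"jaw":-1,"tx":0,"ty":55.4,"tz":-7.7,"ax":0,"ay":0,"az":-5.2},{"jaw":-1,"tx":0,"ty":55.4,"tz":-7.7,"ax":0,"ay":0,"az":-5.2},{"jaw":-1,"tx":0,"ty":55.4,"tz":-7.7,"ax":0,"ay":0,"az":-5.2},{"jaw":-1,"tx":0,"ty":55.4,"tz":-7.7,"ax":0,"ay":0,"az":-5.2},{"jaw":-1,"tx":0,"ty":55.4,"tz":-7.7,"ax":0,"ay":0,"az":-5.2},{"jaw":-1,"tx":0,"ty":55.4,"tz":-7.7,"ax":0,"ay":0,"az":-5.2},{"jaw":-1,"tx":0,"ty":55.4,"tz":-7.7,"ax":0,"ay":0,"az":-5.2},{"jaw":-1,"tx":0,"ty":55.4,"tz":-7.7,"ax":0,"ay":0,"az":-5.2},{"jaw":-1,"tx":0,"ty":55.4,"tz":-7.7,"ax":0,"ay":0,"az":-5.2},{"jaw":-1,"tx":0,"ty":55.4,"tz":-7.7,"ax":0,"ay":0,"az":-5.2}]';  python3 -m pendant '[{"jaw":-1,"tx":6,"ty":0,"tz":0,"ax":0,"ay":0,"az":0},{"jaw":-1,"tx":12,"ty":0,"tz":-4,"ax":0,"ay":0,"az":0},{"jaw":-1,"tx":12,"ty":0,"tz":-8,"ax":0,"ay":0,"az":0},{"jaw":-1,"tx":12,"ty":0,"tz":-10,"ax":0,"ay":0,"az":0},{"jaw":-1,"tx":12,"ty":0,"tz":-10.8,"ax":0,"ay":0,"az":0},{"jaw":-1,"tx":12,"ty":0,"tz":-10.8,"ax":0,"ay":0,"az":0},{"jaw":-1,"tx":12,"ty":0,"tz":-10.8,"ax":0,"ay":0,"az":0}]'
```

```text
clock: 7.85
position: [0.3875, -0.1848, 0.1913]
ee_rot: [-0.002, -0.05, 0.999, 0.001]
contact_force: [1.7, -0.0, -1.2]
width: 0.0171
gripper_force: 111.1
clock: 9.1
position: [0.3932, 0.3723, 0.1139]
ee_rot: [0.0, -0.009, 1.0, 0.001]
contact_force: [-0.3, -1.4, -1.0]
width: 0.0171
gripper_force: 111.1
clock: 9.98
position: [0.5138, 0.3679, 0.0074]
ee_rot: [0.001, -0.006, 1.0, 0.001]
contact_force: [0.4, 0.4, -0.3]
width: 0.0173
gripper_force: 111.2
```

```bash
python3 -m pendant '[{"jaw":-1,"tx":0,"ty":0,"tz":-0.1,"ax":0,"ay":0,"az":0},{"jaw":0.3,"tx":0,"ty":0,"tz":-0.1,"ax":0,"ay":0,"az":0},{"jaw":0.3,"tx":0,"ty":0,"tz":-0.1,"ax":0,"ay":0,"az":0},{"jaw":0.3,"tx":0,"ty":0,"tz":-0.1,"ax":0,"ay":0,"az":0},{"jaw":0.3,"tx":0,"ty":0,"tz":5,"ax":0,"ay":0,"az":0},{"jaw":0.3,"tx":0,"ty":0,"tz":8,"ax":0,"ay":0,"az":0}]' 60; python3 -m pendant '[{"jaw":0.3,"tx":-6.5,"ty":-21.8,"tz":-1,"ax":0,"ay":0,"az":7.8},{"jaw":0.3,"tx":-6.5,"ty":-21.8,"tz":-1,"ax":0,"ay":0,"az":7.8},{"jaw":0.3,"tx":-6.5,"ty":-21.8,"tz":-1,"ax":0,"ay":0,"az":7.8},{"jaw":0.3,"tx":-6.5,"ty":-21.8,"tz":-1,"ax":0,"ay":0,"az":7.8},{"jaw":0.3,"tx":-6.5,"ty":-21.8,"tz":-6,"ax":0,"ay":0,"az":7.8},{"jaw":0.3,"tx":-6.5,"ty":-21.8,"tz":-6,"ax":0,"ay":0,"az":7.8}]'
```

```text
clock: 10.72
position: [0.5139, 0.3683, 0.0881]
ee_rot: [0.001, -0.007, 1.0, 0.001]
contact_force: [0.3, 0.7, 0.4]
width: 0.0552
gripper_force: 0.0
clock: 11.48
position: [0.4453, 0.1489, 0.0244]
ee_rot: [-0.004, -0.074, 0.997, -0.0]
contact_force: [-1.3, 1.0, 0.1]
width: 0.0554
gripper_force: 0.0
```

```bash
python3 -m pendant '[{"jaw":0.3,"tx":0,"ty":0,"tz":-1.5,"ax":0,"ay":0,"az":0},{"jaw":0.3,"tx":0,"ty":0,"tz":-2.4,"ax":0,"ay":0,"az":0},{"jaw":0.3,"tx":0,"ty":0,"tz":-2.4,"ax":0,"ay":0,"az":0},{"jaw":-1,"tx":0,"ty":0,"tz":-2.4,"ax":0,"ay":0,"az":0},{"jaw":-1,"tx":0,"ty":0,"tz":-2.4,"ax":0,"ay":0,"az":0},{"jaw":-1,"tx":0,"ty":0,"tz":-2.4,"ax":0,"ay":0,"az":0},{"jaw":-1,"tx":0,"ty":0,"tz":-2.4,"ax":0,"ay":0,"az":0}]' 60;  python3 -m pendant '[{"jaw":-1,"tx":0,"ty":0,"tz":2,"ax":0,"ay":0,"az":0},{"jaw":-1,"tx":0,"ty":0,"tz":8,"ax":0,"ay":0,"az":0},{"jaw":-1,"tx":0,"ty":0,"tz":8,"ax":0,"ay":0,"az":0}]'
python3 - <<'E'
from h import *
d=manip.get_image("scene");im=d["pixels"];t=manip.get_image("top");np.savez("top2.npz",**t)
cv2.imwrite("pics/a5.png",np.hstack([cv2.resize(im[120:290,280:450],(400,400)),cv2.resize(t["pixels"][110:280,200:370],(400,400))]))
E
```

```text
clock: 12.35
position: [0.4487, 0.15, 0.0032]
ee_rot: [0.001, -0.075, 0.997, 0.0]
contact_force: [-1.1, -0.2, 5.4]
width: 0.0238
gripper_force: 59.1
clock: 12.72
position: [0.4517, 0.1505, 0.0862]
ee_rot: [0.005, -0.075, 0.997, 0.001]
contact_force: [-0.2, -0.7, -1.9]
width: 0.0238
gripper_force: 59.7
```

View pics/a5.png

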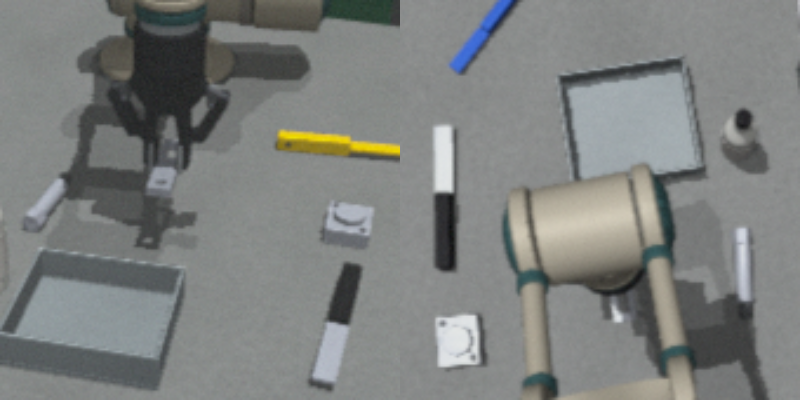

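Strap held level (165,175 in the left crop) and the pry is back on the bench (445,195 right). Placing the strap in the tray.

```bash
python3 -m pendant '[{"jaw":-1,"tx":18.9,"ty":-1,"tz":0,"ax":0,"ay":0,"az":0},{"jaw":-1,"tx":18.9,"ty":-1,"tz":0,"ax":0,"ay":0,"az":0},{"jaw":-1,"tx":18.9,"ty":-1,"tz":0,"ax":0,"ay":0,"az":0},{"jaw":-1,"tx":18.9,"ty":-1,"tz":0,"ax":0,"ay":0,"az":0},{"jaw":-1,"tx":18.9,"ty":-1,"tz":0,"ax":0,"ay":0,"az":0},{"jaw":-1,"tx":18.9,"ty":-1,"tz":-4,"ax":0,"ay":0,"az":0},{"jaw":-1,"tx":18.9,"ty":-1,"tz":-6.5,"ax":0,"ay":0,"az":0},{"jaw":-1,"tx":18.9,"ty":-1,"tz":-7.4,"ax":0,"ay":0,"az":0},{"jaw":-1,"tx":18.9,"ty":-1,"tz":-7.5,"ax":0,"ay":0,"az":0},{"jaw":-1,"tx":18.9,"ty":-1,"tz":-7.5,"ax":0,"ay":0,"az":0}]'; python3 -m pendant '[{"jaw":0.1,"tx":0,"ty":0,"tz":0,"ax":0,"ay":0,"az":0},{"jaw":0.1,"tx":0,"ty":0,"tz":0,"ax":0,"ay":0,"az":0},{"jaw":0.1,"tx":0,"ty":0,"tz":0,"ax":0,"ay":0,"az":0},{"jaw":0.1,"tx":0,"ty":0,"tz":5,"ax":0,"ay":0,"az":0},{"jaw":0.1,"tx":0,"ty":0,"tz":8,"ax":0,"ay":0,"az":0}]'
```

```text
clock: 14.08
position: [0.6368, 0.14, 0.0078]
ee_rot: [0.0, -0.075, 0.997, 0.0]
contact_force: [-0.8, -0.4, -2.0]
width: 0.0239
gripper_force: 59.7
clock: 14.7
position: [0.6381, 0.1399, 0.0893]
ee_rot: [0.001, -0.074, 0.997, 0.0]
contact_force: [0.5, 1.2, -0.8]
width: 0.0467
gripper_force: 0.0
```

Run:
```python
from h import *
d=dict(np.load("top0.npz"));g=d["pixels"].astype(int).mean(2).astype(int)
for v in(208,216,224,232,238,243): print(v,g[v,336:358])
for v in(234,242,250,258,266): print(v,g[v,454:476])
for u,v in((345,207),(347,245),(461.5,233),(465,270)):print(ray(d,u,v,.012))
```

```text
208 [136 133 134 133 134 136 153 188 208 211 207 162 117 126 132 136 139 143
 139 136 136 136]
216 [134 135 134 137 138 119 132 165 198 216 205 170 132 106 119 136 138 139
 139 136 134 134]
224 [139 141 136 137 134 127 132 159 188 207 197 173 143 101 116 131 134 134
 136 133 134 134]
232 [138 134 138 137 138 133 125 144 173 192 191 175 149 112 113 131 133 136
 134 135 132 131]
238 [138 135 134 133 136 137 127 115 111 103 101  95  87  83  91 123 137 137
 135 134 137 133]
243 [140 138 136 134 138 138 136 123  91  78  89  86  68  66 108 132 133 136
 136 138 139 136]
234 [137 138 137 134 111  77  69  83  89  85  89 119 135 133 134 135 137 135
 135 136 133 137]
242 [138 135 136 133 103 104 135 161 180 194 187 166 143 133 135 134 134 133
 130 133 132 136]
250 [138 138 134 135 134 112 118 148 173 189 194 180 157 133 129 133 135 136
 134 136 136 137]
258 [131 129 131 133 130 103 100 135 161 180 191 183 173 149 134 133 134 132
 133 132 136 136]
266 [135 133 138 140 135 130 115 123 137 143 171 190 189 187 164 134 131 133
 133 132 131 130]
[0.50647883 0.00201517 0.012     ]
[ 0.39643279 -0.0006414   0.012     ]
[ 0.42419761 -0.33102503  0.012     ]
[ 0.31865441 -0.33430118  0.012     ]
```

```bash
python3 -m pendant '[{"jaw":0.1,"tx":-6,"ty":-1,"tz":1,"ax":0,"ay":0,"az":-3},{"jaw":0.1,"tx":-12,"ty":-3,"tz":1,"ax":0,"ay":0,"az":-7.7},{"jaw":0.1,"tx":-18,"ty":-8,"tz":0,"ax":0,"ay":0,"az":-7.7},{"jaw":0.1,"tx":-18,"ty":-13.8,"tz":0,"ax":0,"ay":0,"az":-7.7},{"jaw":0.1,"tx":-18,"ty":-13.8,"tz":-4,"ax":0,"ay":0,"az":-7.7},{"jaw":0.1,"tx":-18,"ty":-13.8,"tz":-4,"ax":0,"ay":0,"az":-7.7},{"jaw":0.1,"tx":-18,"ty":-13.8,"tz":-4,"ax":0,"ay":0,"az":-7.7}]'
python3 -m pendant '[{"jaw":0.1,"tx":0,"ty":0,"tz":-3,"ax":0,"ay":0,"az":0},{"jaw":0.1,"tx":0,"ty":0,"tz":-4.3,"ax":0,"ay":0,"az":0},{"jaw":0.1,"tx":0,"ty":0,"tz":-4.3,"ax":0,"ay":0,"az":0},{"jaw":-1,"tx":0,"ty":0,"tz":-4.3,"ax":0,"ay":0,"az":0},{"jaw":-1,"tx":0,"ty":0,"tz":-4.3,"ax":0,"ay":0,"az":0},{"jaw":-1,"tx":0,"ty":0,"tz":-4.3,"ax":0,"ay":0,"az":0},{"jaw":-1,"tx":0,"ty":0,"tz":-4.3,"ax":0,"ay":0,"az":0}]' 80;  python3 -m pendant '[{"jaw":-1,"tx":0,"ty":0,"tz":4,"ax":0,"ay":0,"az":0},{"jaw":-1,"tx":0,"ty":0,"tz":10,"ax":0,"ay":0,"az":0},{"jaw":-1,"tx":0,"ty":0,"tz":10,"ax":0,"ay":0,"az":0}]'
python3 - <<'E'
from h import *
d=manip.get_image("scene");im=d["pixels"]
cv2.imwrite("pics/a6.png",cv2.resize(im[110:290,150:370],(660,540)))
E
```

```text
clock: 15.58
position: [0.4579, 0.0022, 0.048]
ee_rot: [0.0, -0.008, 1.0, 0.0]
contact_force: [0.0, 0.2, 0.1]
width: 0.0472
gripper_force: 0.0
clock: 16.45
position: [0.4581, 0.0019, 0.0055]
ee_rot: [0.001, -0.007, 1.0, 0.0]
contact_force: [-0.4, 0.2, 6.0]
width: 0.0187
gripper_force: 78.3
clock: 16.82
position: [0.4608, 0.0013, 0.1085]
ee_rot: [0.005, -0.007, 1.0, -0.001]
contact_force: [0.6, 0.4, -4.4]
width: 0.019
gripper_force: 79.5
```

View pics/a6.png

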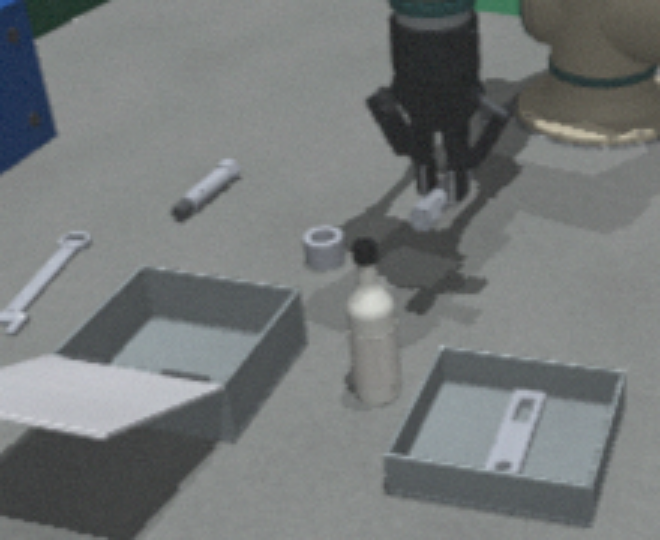

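The strap lies flat in the tray (515,430) and the bolt is held (430,205). The oil stands at (370,330), so I go sideways first.

```bash
python3 -m pendant '[{"jaw":-1,"tx":0,"ty":-6,"tz":1,"ax":0,"ay":0,"az":0},{"jaw":-1,"tx":1,"ty":-12,"tz":1,"ax":0,"ay":0,"az":5.1},{"jaw":-1,"tx":7,"ty":-13.4,"tz":1,"ax":0,"ay":0,"az":5.1},{"jaw":-1,"tx":13,"ty":-13.4,"tz":1,"ax":0,"ay":0,"az":5.1},{"jaw":-1,"tx":18.8,"ty":-13.4,"tz":0,"ax":0,"ay":0,"az":5.1},{"jaw":-1,"tx":18.8,"ty":-13.4,"tz":0,"ax":0,"ay":0,"az":5.1},{"jaw":-1,"tx":18.8,"ty":-13.4,"tz":0,"ax":0,"ay":0,"az":5.1}]'
python3 -m pendant '[{"jaw":-1,"tx":0,"ty":0,"tz":-4,"ax":0,"ay":0,"az":0},{"jaw":-1,"tx":0,"ty":0,"tz":-7,"ax":0,"ay":0,"az":0},{"jaw":-1,"tx":0,"ty":0,"tz":-9,"ax":0,"ay":0,"az":0},{"jaw":-1,"tx":0,"ty":0,"tz":-9.5,"ax":0,"ay":0,"az":0},{"jaw":-1,"tx":0,"ty":0,"tz":-9.5,"ax":0,"ay":0,"az":0},{"jaw":-1,"tx":0,"ty":0,"tz":-9.5,"ax":0,"ay":0,"az":0},{"jaw":-0.2,"tx":0,"ty":0,"tz":-9.5,"ax":0,"ay":0,"az":0},{"jaw":-0.2,"tx":0,"ty":0,"tz":-9.5,"ax":0,"ay":0,"az":0},{"jaw":-0.2,"tx":0,"ty":0,"tz":-5,"ax":0,"ay":0,"az":0},{"jaw":-0.2,"tx":0,"ty":0,"tz":0,"ax":0,"ay":0,"az":0}]'
```

```text
clock: 17.75
position: [0.6429, -0.1315, 0.1012]
ee_rot: [-0.003, -0.052, 0.999, 0.001]
contact_force: [-0.5, 0.4, -3.4]
width: 0.0189
gripper_force: 79.6
clock: 19.0
position: [0.6449, -0.1323, 0.1052]
ee_rot: [-0.0, -0.052, 0.999, 0.0]
contact_force: [1.4, 0.2, -0.9]
width: 0.0341
gripper_force: 0.0
```

```bash
python3 -m pendant '[{"jaw":0.1,"tx":-27.5,"ty":-20.1,"tz":0,"ax":0,"ay":0,"az":-4.4},{"jaw":0.1,"tx":-27.5,"ty":-20.1,"tz":0,"ax":0,"ay":0,"az":-4.4},{"jaw":0.1,"tx":-27.5,"ty":-20.1,"tz":0,"ax":0,"ay":0,"az":-4.4},{"jaw":0.1,"tx":-27.5,"ty":-20.1,"tz":0,"ax":0,"ay":0,"az":-4.4},{"jaw":0.1,"tx":-27.5,"ty":-20.1,"tz":0,"ax":0,"ay":0,"az":-4.4},{"jaw":0.1,"tx":-27.5,"ty":-20.1,"tz":0,"ax":0,"ay":0,"az":-4.4},{"jaw":0.1,"tx":-27.5,"ty":-20.1,"tz":-5,"ax":0,"ay":0,"az":-4.4},{"jaw":0.1,"tx":-27.5,"ty":-20.1,"tz":-5,"ax":0,"ay":0,"az":-4.4}]'
python3 - <<'E'
from h import *
t=manip.get_image("top");np.savez("top3.npz",**t);d=manip.get_image("scene")
cv2.imwrite("pics/a7.png",np.hstack([cv2.resize(d["pixels"][110:290,130:310],(400,400)),cv2.resize(t["pixels"][110:280,360:530],(400,400))]))
E
```

```text
clock: 20.0
position: [0.3681, -0.3315, 0.0527]
ee_rot: [-0.002, -0.013, 1.0, 0.002]
contact_force: [-0.3, 0.5, 0.6]
width: 0.0471
gripper_force: 0.0
```

View pics/a7.png

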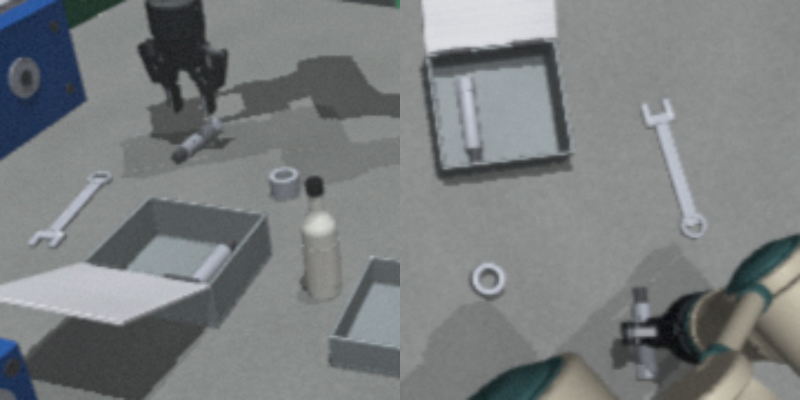

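Bolt 1 lies flat in the case (470,118 right), and bolt 2 (642,335 right) is between the open fingers.

```bash
python3 -m pendant '[{"jaw":0.1,"tx":0,"ty":0,"tz":-3.5,"ax":0,"ay":0,"az":0},{"jaw":0.1,"tx":0,"ty":0,"tz":-5,"ax":0,"ay":0,"az":0},{"jaw":0.1,"tx":0,"ty":0,"tz":-5,"ax":0,"ay":0,"az":0},{"jaw":-1,"tx":0,"ty":0,"tz":-5,"ax":0,"ay":0,"az":0},{"jaw":-1,"tx":0,"ty":0,"tz":-5,"ax":0,"ay":0,"az":0},{"jaw":-1,"tx":0,"ty":0,"tz":-5,"ax":0,"ay":0,"az":0},{"jaw":-1,"tx":0,"ty":0,"tz":-5,"ax":0,"ay":0,"az":0},{"jaw":-1,"tx":0,"ty":0,"tz":0,"ax":0,"ay":0,"az":0},{"jaw":-1,"tx":0,"ty":0,"tz":5,"ax":0,"ay":0,"az":0},{"jaw":-1,"tx":0,"ty":0,"tz":5,"ax":0,"ay":0,"az":0}]' 80
```

```text
clock: 21.35
position: [0.3724, -0.3357, 0.1087]
ee_rot: [0.003, -0.014, 1.0, -0.004]
contact_force: [0.9, -0.8, -4.0]
width: 0.0187
gripper_force: 79.9
```

```bash
python3 -m pendant '[{"jaw":-1,"tx":28.1,"ty":13.8,"tz":0,"ax":0,"ay":0,"az":4.4},{"jaw":-1,"tx":28.1,"ty":13.8,"tz":0,"ax":0,"ay":0,"az":4.4},{"jaw":-1,"tx":28.1,"ty":13.8,"tz":0,"ax":0,"ay":0,"az":4.4},{"jaw":-1,"tx":28.1,"ty":13.8,"tz":0,"ax":0,"ay":0,"az":4.4},{"jaw":-1,"tx":28.1,"ty":13.8,"tz":0,"ax":0,"ay":0,"az":4.4},{"jaw":-1,"tx":28.1,"ty":13.8,"tz":0,"ax":0,"ay":0,"az":4.4},{"jaw":-1,"tx":28.1,"ty":13.8,"tz":0,"ax":0,"ay":0,"az":4.4},{"jaw":-1,"tx":28.1,"ty":13.8,"tz":0,"ax":0,"ay":0,"az":4.4}]'
python3 -m pendant '[{"jaw":-1,"tx":0,"ty":0,"tz":-4,"ax":0,"ay":0,"az":0},{"jaw":-1,"tx":0,"ty":0,"tz":-7,"ax":0,"ay":0,"az":0},{"jaw":-1,"tx":0,"ty":0,"tz":-9,"ax":0,"ay":0,"az":0},{"jaw":-1,"tx":0,"ty":0,"tz":-9.5,"ax":0,"ay":0,"az":0},{"jaw":-1,"tx":0,"ty":0,"tz":-9.5,"ax":0,"ay":0,"az":0},{"jaw":-1,"tx":0,"ty":0,"tz":-9.5,"ax":0,"ay":0,"az":0},{"jaw":-0.2,"tx":0,"ty":0,"tz":-9.5,"ax":0,"ay":0,"az":0},{"jaw":-0.2,"tx":0,"ty":0,"tz":-9.5,"ax":0,"ay":0,"az":0},{"jaw":-0.2,"tx":0,"ty":0,"tz":-5,"ax":0,"ay":0,"az":0},{"jaw":-0.2,"tx":0,"ty":0,"tz":2,"ax":0,"ay":0,"az":0}]'
python3 -m pendant '[{"jaw":0,"tx":-25,"ty":0,"tz":10,"ax":0,"ay":0,"az":0},{"jaw":0,"tx":-25,"ty":0,"tz":10,"ax":0,"ay":0,"az":0},{"jaw":0,"tx":-25,"ty":0,"tz":10,"ax":0,"ay":0,"az":0},{"jaw":0,"tx":-25,"ty":0,"tz":10,"ax":0,"ay":0,"az":0},{"jaw":0,"tx":-25,"ty":0,"tz":10,"ax":0,"ay":0,"az":0},{"jaw":0,"tx":-25,"ty":0,"tz":10,"ax":0,"ay":0,"az":0},{"jaw":0,"tx":-25,"ty":0,"tz":10,"ax":0,"ay":0,"az":0}]'
python3 - <<'E'
from h import *
t=manip.get_image("top");d=manip.get_image("scene")
cv2.imwrite("pics/a8.png",np.hstack([cv2.resize(d["pixels"][130:300,130:460],(400,206)),cv2.resize(t["pixels"][90:290,190:510],(400,206))]))
cv2.imwrite("pics/a8.png",np.vstack([d["pixels"][130:300,130:460],t["pixels"][90:290,190:520]]))
E
```

```text
clock: 22.35
position: [0.6493, -0.1956, 0.1035]
ee_rot: [-0.001, -0.051, 0.999, 0.0]
contact_force: [-0.7, -0.0, -2.7]
width: 0.0189
gripper_force: 79.6
clock: 23.6
position: [0.6506, -0.1949, 0.1166]
ee_rot: [-0.001, -0.052, 0.999, 0.001]
contact_force: [1.6, 0.5, -0.3]
width: 0.0343
gripper_force: 0.0
clock: 24.48
position: [0.4026, -0.1956, 0.2167]
ee_rot: [0.001, -0.052, 0.999, -0.0]
contact_force: [-0.6, -0.2, -0.2]
width: 0.0429
gripper_force: 0.0
```

View pics/a8.png

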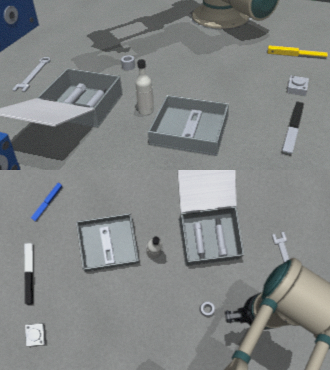

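Both bolts lie flat in the open case (198,240 and 221,238), the strap is flat in the tray (107,245), the pry is on the bench (28,272), and the bystanders haven't moved.

```bash
python3 -c "
from rig import manip;print(manip.sign_off())"
```

```text
the job is handed in; nothing more can be done
None
```

The job is done and handed in at about 24.5 s: the cover was pried open with the blade and stayed open, the blade is back on the bench, both bolts lie flat in the case, the strap lies flat in the tray, and the bystanders look unmoved in the last picture.

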